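Face up the bean shelf: push the stray jar home

TASK

One jar of red beans stands out of line, on the robot's side of the row. Push it along the steel surface, never lifting or tipping it, into the empty place between the green fence and the other red-bean jar, until it stands against the back rail. Leave the other jars and the tin where they are.

Things in the scene. Friction and masses are not known exactly. Their poses are not given: they have to be found in the camera images.
- stray_jar: the jar of dark red beans to be pushed: upright closed glass cylinder 92 mm in diameter, 84 mm high with its lid (dark red lid, 86 mm in diameter, top 14 mm), about 0.5 kg, too wide for most grippers. Stands loose on the work surface; origin at the centre of its underside, z up. Its yaw means nothing. Sliding it takes some 2 to 8 N.
- red_row_jar: an identical jar of red beans, dark red lid, that already stands at the back rail, on one side of the fence (left or right, it varies); must not be disturbed. Origin at the centre of its underside.
- green_row_jar: same size of jar with pale green beans and a pale green lid, at the back rail on the other side of the fence; must not be disturbed. Origin at the centre of its underside.
- rack: fixed shelf divider: dark steel back rail along its y axis, 480 mm long, 40 mm high, front face at x = 0; green fence 10 mm thick, 40 mm high, from the rail's middle towards the robot (y = -5 to 5 mm, x = 0 to -90 mm). Origin on the surface at the middle of the rail's front face; x points away from the robot, y left along the rail, z up. Position and yaw vary.
- place_left (a point): centre, on the surface, of the place left (+y) of the fence for a jar touching the rail: 46 mm before the rail, 66 mm from the fence's mid-plane. The place is 120 to 128 mm wide, from the fence to the jar at the rail beyond it, whose centre is 171 to 179 mm from the mid-plane.
- place_right (a point): the same on the right (-y) side of the fence.
- tin: small yellow tin with a brass lid, 55 mm in diameter, 55 mm high, standing in front at one side; leave alone. Origin at the centre of its underside.
- spice_jar: small amber jar with a black cap, 44 mm in diameter, 64 mm high, standing in front at the other side; leave alone. Origin at the centre of its underside.
Things that resemble listed ones, but are neither listed nor needed, are in the scene too. Leave any blue or yellow look-alike of the red_row_jar alone.

How it is judged:
At the end, for the whole second after the job is handed in: The stray red jar stands upright, still, on the surface within 5 mm of touching the back rail, between the fence and the other red jar (its centre 45 to 95 mm from the rack's middle line, on the red jar's side); no other jar or tin has moved 15 mm (x of stray_jar in the frame of rack between -0.051 and -0.04 m and ((y of red_row_jar in the frame of rack above 0 m and y of stray_jar in the frame of rack between 0.045 and 0.095 m) or (y of red_row_jar in the frame of rack below 0 m and y of stray_jar in the frame of rack between -0.095 and -0.045 m)) and height (world z) of stray_jar below 0.004 m and angle between stray_jar's own z axis and vertical below 0.05 rad and linear speed of stray_jar below 0.01 m/s and distance of each of red_row_jar, green_row_jar, tin, spice_jar from where it was at the start of the episode below 0.015 m).
It fails at once if the stray jar was lifted off the surface (height (world z) of stray_jar above 0.012 m).
It fails at once if the stray jar was tipped (angle between stray_jar's own z axis and vertical above 0.3 rad).
It fails at once if a jar of the row was moved 15 mm or more (distance of any of red_row_jar, green_row_jar from where it was at the start of the episode above 0.015 m).
It fails at once if the tin or the spice jar was moved 15 mm or more (distance of any of tin, spice_jar from where it was at the start of the episode above 0.015 m).
It also fails if it takes over 51 s, if anything falls off the work surface, if the arm or the gripper's body presses on something with over 40 N, if the wrist force passes 120 N, or if a joint passes its speed limit or range.

ROBOT

A 6-joint arm with a two-finger parallel gripper is mounted at the origin on the work surface. World frame = base frame: x ahead of the robot, y to its left, z up, the work surface at z = 0. Lengths are in m, angles in rad, forces in N, time in s.
With the tool pointing down it reaches from about 0.325 to 0.85 m from the base axis. Payload 15.5 kg.
Tool frame: the origin (TCP) lies at the very end of the fingers, on their centre line; the grasp point (between the pads) lies 19 mm behind it; z points along the fingers, y is the line along which they close (so a half turn about z gives the same grasp; the last joint's range is limited). The gripper opens to 91 mm and grips with 3 to 60 N. Pads are 32 mm wide; open, the fingers measure 118 mm over their backs; the gripper's body (76 mm by 178 mm) begins 60 mm behind the grasp point.
Start: joints at [1.196, 0.494, 1.345, -0, 1.302, -0.096], TCP at [0.172, 0.601, 0.214] pointing down, gripper open.
Joint ranges: [-2.91, 2.91], [-0.82, 2.16], [0.22, 2.67], [-1.22, 4.37], [0.12, 2.79], [-3.08, 3.08]. Speed limits (rad/s): [1.89, 1.89, 2.57, 3.01, 3.01, 3.01].

INTERFACE

Orientations are given as a unit quaternion [w, x, y, z].
In Python, from plant import arm gives the robot as it stands. The module is installed in compiled form; this text tells all that it offers.
- The arm moves only by the tool apply_moves, never from a script. Its arguments are lists of equal length, an entry for each row: "offset": the shift along the tool's x, y, z normalised to -1 to 1, where 1 is 0.5 m, a list of three; "roll": the turn about the tool's z normalised to -1 to 1, where 1 is 45 degrees; "grip": the gripper command: -1 is shut, 1 is fully open, values between are in proportion. In form: {"offset": [[dx, dy, dz], ...], "roll": [roll, ...], "grip": [grip, ...]}. A call has 1 to 5 rows; each row is the pose to reach, as a shift and turn from the pose commanded when the call began, along the tool's axes at that moment; what a row does not reach only later rows make up. A row lasts 1/8 s, in which the tool goes at most 62.5 mm and 10.7 degrees, less where a joint would pass 70% of its speed; a pose out of reach is approached as far as the arm can. A call with a number of a shift or a turn outside -1 to 1 is refused whole. A call with a gripper value outside its range is refused whole. The fingers move at their own pace and stop on an object; "force" is the grip in N (left out, the last holds). Time passes only in rows, so rows that repeat a pose let the fingers close. It gives the time, the measured TCP pose, the force, the opening and the grip force at its end, in the units of the state.
- arm.get_state(): the state, without advancing time (a new reading comes with each control period).
- arm.grab_frame(name): name is "side" or "top"; returns the picture (480x640x3 uint8, red, green, blue); there is no depth.
- arm.camera_params(name): a dict with "K" (3x3 intrinsics, pixels), "k1" (the pictures are not rectified: a ray, as slopes to the right and down, at radius r is drawn at 1 + k1 r^2 times it, then the intrinsics apply), "extrinsics" (4x4, takes a point from camera to world coordinates). Camera axes: x right, y up, looking along -z (the intrinsics and any distortion apply to the point x, -y, -z); pixel columns grow to the right and rows downward; lengths in m; the calibration is good to about 2 mm. A picture is of the moment at which its call begins. camera_params takes no time and is no camera call.
- arm.sign_off(): hands the job in; it is judged then, once.
Trained networks look in the newest picture that a camera, given by its name, has taken for a name from the list of things; names that differ only in an ending like _2 or _b are one class to them, and where a whole thing is asked for, a point or a joint stands for the part that bears it (a point fixed in the world has none). Each returns a list of dicts, best first, with "conf" (0 to 1); they miss things now and then, are a little off and sometimes report something else, mostly with a low value. They report only what shows in the picture. A call takes as long as a camera call. They do not tell look-alikes from the thing itself.
- arm.spot_in(query, camera): "box" ([left, top, right, bottom] in pixels, round what is visible of it).
- arm.silhouettes(query, camera): "mask" (480x640 bool, what is visible of it) and "box" ([left, top, right, bottom] in pixels, round what is visible of it).
- arm.tip_of(query, camera): "point" ([column, row] in pixels: a listed point, or the origin of a listed thing).
The state is a dict: "clock": time; "q": joint angles; "joint_velocities": joint speeds; "joint_efforts": joint torques, N m; "ee_pos": TCP position; "tool_rot": TCP orientation; "contact_force": force on the tool from outside, world axes, zero at the start; "ft_torque": the same for the moment, N m; "grip_width": finger opening in m; "finger_force": force on a finger pad.
Only numpy, scipy, OpenCV 4.12 (cv2) and the standard library are available. Lean on these libraries where they do the work, as an engineer would, in place of code of your own. Each camera call takes 0.05 s, during which the arm holds its last target. There are 200 camera calls.

## Working session

There is one attempt and no reset: what is moved stays moved. The work goes in short steps, Python scripts to look and compute and a tool call to move; the robot and the scene stay as the last step left them, time stands still between calls to the robot, and variables do not carry over. Pictures are saved under pics/ and viewed, at most 10 in all, crops included, and the job is handed in when it is done.

Besides the shell and the picture viewer there is one more tool, called as name(argument=value, ...) on one line, values as JSON. apply_moves: Moves the arm, as the interface text tells. Scaled input: -1 to 1 covers 0.5 m each way for a shift and 45 degrees each way for a turn. Its arguments: {"type":"object","properties":{"offset":{"type":"array"},"roll":{"type":"array"},"grip":{"type":"array"},"force":{"type":"number"}},"required":["offset","roll","grip"]}

```bash
mkdir -p pics; cat > h.py <<'E'
import numpy as np, cv2
from plant import arm
def save(n,f):
    im=arm.grab_frame(n); cv2.imwrite('pics/'+f,im[:,:,::-1]); return im
def ray(cam,px):
    p=arm.camera_params(cam);K=np.array(p['K']);T=np.array(p['extrinsics'])
    d=np.array([(px[0]-K[0,2])/K[0,0],(px[1]-K[1,2])/K[1,1]]);u=d.copy()
    for _ in range(20): u=d/(1+p['k1']*(u@u))
    return T[:3,3],T[:3,:3]@np.array([u[0],-u[1],-1])
def at_z(cam,px,z):
    o,d=ray(cam,px); return o+d*(z-o[2])/d[2]
def tri(r1,r2):
    (a,d),(b,e)=r1,r2
    s,t=np.linalg.lstsq(np.c_[d,-e],b-a,rcond=None)[0]
    return (a+s*d+b+t*e)/2, np.linalg.norm(a+s*d-b-t*e)
E
python3 - <<'E'
from h import *
for c in('top','side'):
    save(c,c+'1.png'); p=arm.camera_params(c); print(c,np.round(p['extrinsics'],3).tolist())
    for q in('stray_jar','green_row_jar','rack','place_left','place_right','tin','spice_jar'):
        for r in arm.tip_of(q,c)[:4]:
            print(c,q,round(r['conf'],2),np.round(r['point']),np.round(at_z(c,r['point'],0),3))
print(arm.get_state())
E
```

```text
top [[0.025, 0.997, -0.069, 0.517], [-0.999, 0.027, 0.028, 0.028], [0.03, 0.068, 0.997, 0.949], [0.0, 0.0, 0.0, 1.0]]
top stray_jar 0.56 [293. 308.] [0.426 0.056 0.   ]
top green_row_jar 0.59 [397. 206.] [ 0.651 -0.162  0.   ]
top rack 0.58 [309. 194.] [0.672 0.029 0.   ]
top rack 0.57 [177. 315.] [0.406 0.302 0.   ]
top tin 0.68 [461. 313.] [ 0.424 -0.306  0.   ]
top spice_jar 0.77 [177. 314.] [0.408 0.301 0.   ]
side [[0.789, 0.424, -0.445, -0.014], [-0.614, 0.56, -0.556, -0.717], [0.013, 0.712, 0.702, 0.939], [0.0, 0.0, 0.0, 1.0]]
side stray_jar 0.81 [252. 264.] [0.432 0.053 0.   ]
side stray_jar 0.7 [390. 274.] [ 0.648 -0.144  0.   ]
side green_row_jar 0.92 [392. 274.] [ 0.651 -0.149  0.   ]
side green_row_jar 0.38 [312. 221.] [0.618 0.085 0.   ]
side rack 0.74 [346. 223.] [0.674 0.032 0.   ]
side place_left 0.98 [313. 222.] [0.617 0.08  0.   ]
side tin 0.89 [355. 377.] [ 0.424 -0.293  0.   ]
side tin 0.45 [180. 208.] [0.397 0.307 0.   ]
side spice_jar 0.82 [183. 210.] [0.401 0.299 0.   ]
{'clock': 0.8, 'q': array([ 1.19645100e+00,  4.93597596e-01,  1.34549803e+00,  1.22657677e-05,
        1.30251950e+00, -9.54751143e-02]), 'joint_velocities': array([-0.00045497,  0.00081504,  0.00173978, -0.00174442,  0.00181317,
       -0.00089473]), 'joint_efforts': array([ 2.55954903e-03, -8.78642392e+01, -3.82245183e+01,  7.08335778e-02,
        4.40683623e-02, -6.84867177e-05]), 'ee_pos': array([0.17201997, 0.60085685, 0.21391713]), 'tool_rot': array([-8.36688845e-06,  1.38985334e-01,  9.90294439e-01, -9.55339610e-06]), 'contact_force': array([-0.33655407, -0.11641421, -0.10898658]), 'ft_torque': array([-0.02643905, -0.01233582, -0.01046709]), 'finger_force': 0.0, 'grip_width': 0.09064304982023054}
```

View pics/top1.png

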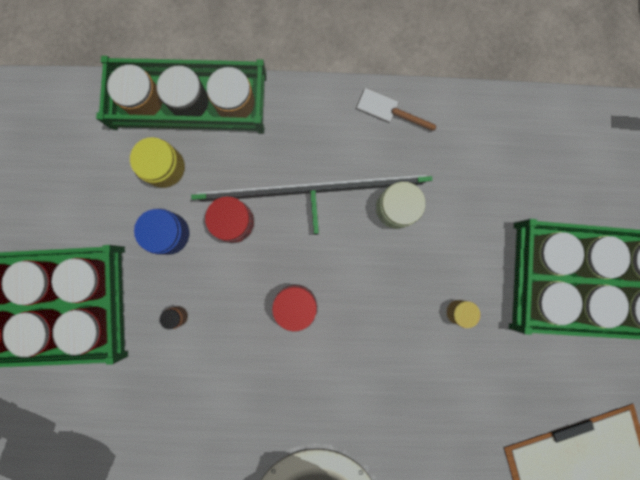

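View pics/side1.png

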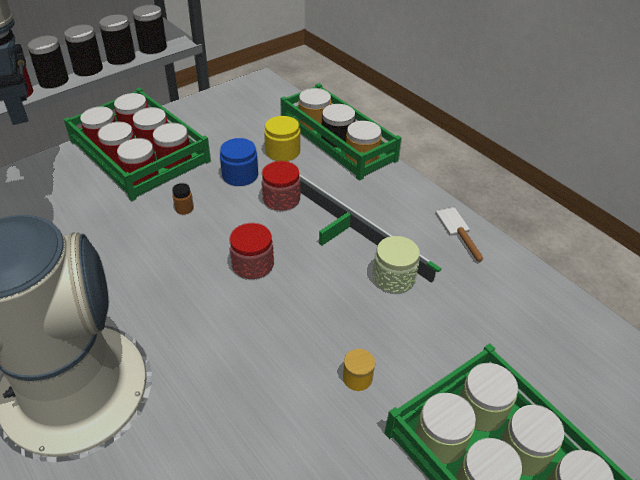

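The top view shows the stray red jar with its lid at about (294,308). The row red jar is at (229,219), left of the fence (x≈314, rows 190–233), and the green jar is at (403,204). The rail runs from (193,197) to (430,179). The side view agrees, with the stray at (252,250), so the target is place_left.

```bash
python3 - <<'E'
from h import *
def lid(f,c0):
    im=cv2.imread('pics/'+f); hsv=cv2.cvtColor(im,cv2.COLOR_BGR2HSV)
    m=(((hsv[...,0]<6)|(hsv[...,0]>174))&(hsv[...,1]>170)&(hsv[...,2]>145)).astype('uint8')
    n,l,s,c=cv2.connectedComponentsWithStats(m)
    k=min((i for i in range(1,n) if s[i,4]>200),key=lambda i:np.hypot(*(c[i]-c0)))
    return c[k],s[k]
for n,a,b in(('stray',(294,308),(252,238)),('row',(229,219),(281,172))):
    (ca,sa),(cb,sb)=lid('top1.png',a),lid('side1.png',b)
    print(n,ca,sa,cb,sb,tri(ray('top',ca),ray('side',cb)),at_z('top',ca,.084),at_z('side',cb,.084))
print('green',at_z('top',(403,204),.084))
im=cv2.imread('pics/top1.png');hsv=cv2.cvtColor(im,cv2.COLOR_BGR2HSV)
g=((abs(hsv[...,0].astype(int)-65)<15)&(hsv[...,1]>120)).astype('uint8'); g[:, :185]=0;g[:,445:]=0;g[:165]=0;g[250:]=0
n,l,s,c=cv2.connectedComponentsWithStats(g)
for i in range(1,n):
    if s[i,4]>15: print(s[i],c[i],at_z('top',c[i],.04))
cv2.imwrite('pics/crop.png',cv2.resize(im[165:325,180:440],None,fx=3,fy=3,interpolation=cv2.INTER_CUBIC))
E
```

```text
Traceback (most recent call last):
ValueError: min() iterable argument is empty
```

```bash
cat > m.py <<'E'
from h import *
def lid(f,c0):
    im=cv2.imread('pics/'+f); L=cv2.cvtColor(im,cv2.COLOR_BGR2LAB).astype(int)
    ref=L[int(c0[1])-2:int(c0[1])+3,int(c0[0])-2:int(c0[0])+3].reshape(-1,3).mean(0)
    m=(np.abs(L-ref).max(2)<20).astype('uint8')
    n,l,s,c=cv2.connectedComponentsWithStats(m)
    k=l[int(c0[1]),int(c0[0])]
    x,y,w,h=s[k,:4]; return np.array([x+w/2-.5,y+h/2-.5]),s[k]
E
python3 - <<'E'
from m import *
for n,a,b in(('stray',(294,308),(252,238)),('row',(229,219),(281,172))):
    (ca,sa),(cb,sb)=lid('top1.png',a),lid('side1.png',b)
    print(n,ca,sa,cb,sb,tri(ray('top',ca),ray('side',cb)),at_z('top',ca,.084),at_z('side',cb,.084))
print('green',at_z('top',(403,204),.084))
im=cv2.imread('pics/top1.png');hsv=cv2.cvtColor(im,cv2.COLOR_BGR2HSV)
g=((abs(hsv[...,0].astype(int)-65)<15)&(hsv[...,1]>120)).astype('uint8'); g[:, :185]=0;g[:,445:]=0;g[:165]=0;g[250:]=0
n,l,s,c=cv2.connectedComponentsWithStats(g)
for i in range(1,n):
    if s[i,4]>15: print(s[i],c[i],at_z('top',c[i],.04))
cv2.imwrite('pics/crop.png',cv2.resize(im[165:325,180:440],None,fx=3,fy=3,interpolation=cv2.INTER_CUBIC))
E
```

```text
stray [294.  308.5] [ 272  287   45   44 1529] [250. 237.] [230 223  41  29 921] (array([0.43308104, 0.05286115, 0.08148165]), np.float64(0.0012294129934412438)) [0.43382726 0.05243517 0.084     ] [0.43130034 0.05100558 0.084     ]
row [226.5 218.5] [ 205  197   44   44 1512] [280. 172.] [262 161  37  23 644] (array([0.60535205, 0.18973846, 0.08232466]), np.float64(0.00015968403327540213)) [0.60524546 0.18937969 0.084     ] [0.6040776  0.18801414 0.084     ]
green [ 0.6438679  -0.15745562  0.084     ]
```

View pics/crop.png

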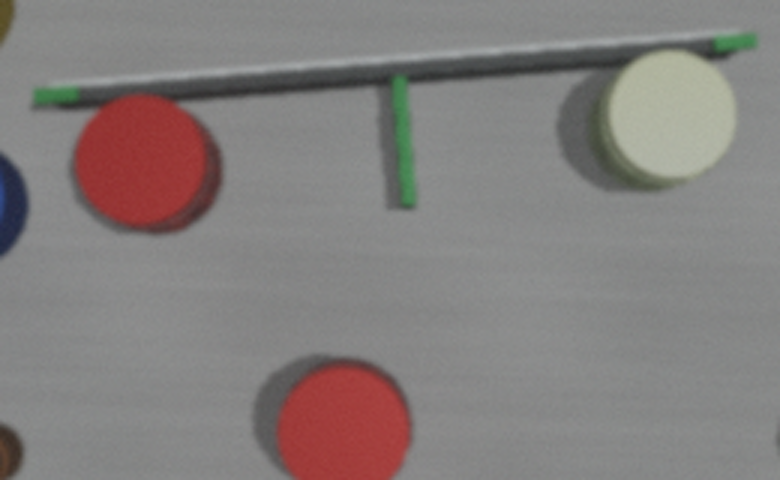

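apply_moves(offset=[[-0.125, -0.19, 0], [-0.25, -0.38, 0], [-0.375, -0.57, 0], [-0.5, -0.76, 0], [-0.625, -0.95, 0]], roll=[-0.2, -0.4, -0.53, -0.53, -0.53], grip=[0.32, 0.32, 0.32, 0.32, 0.32])

```text
clock: 1.42
ee_pos: [0.2656, 0.3009, 0.2141]
tool_rot: [0.0, -0.069, 0.998, 0.0]
contact_force: [2.1, -0.7, 0.4]
grip_width: 0.0602
finger_force: 0.0
```

```bash
cat > go.py <<'E'
import sys,numpy as np
from plant import arm
from scipy.spatial.transform import Rotation as R
s=arm.get_state();w,x,y,z=s['tool_rot'];M=R.from_quat([x,y,z,w]).as_matrix()
t=np.array([float(v) for v in sys.argv[1:4]]);h=np.degrees(np.arctan2(M[1,0],M[0,0]))
print(s['clock'],s['ee_pos'].round(4),'xhead',h.round(1),s['grip_width'],s['contact_force'].round(1))
print('offset',(M.T@(t-s['ee_pos'])/.5).round(3),'roll to 188',-(188-h%360)/45)
E
python3 go.py .348 .039 .214
python3 -c "
from h import *
for p in((313,190.7),(316.3,233.7)): print(at_z('top',p,.04))"
```

```text
1.425 [0.2656 0.3009 0.2141] xhead -172.1 0.06015846286349258 [ 2.1 -0.7  0.4]
offset [-0.091 -0.542  0.   ] roll to 188 -0.0019631491659892063
[0.67255401 0.02129997 0.04      ]
[0.58339881 0.01217544 0.04      ]
```

apply_moves(offset=[[-0.018, -0.11, 0], [-0.036, -0.22, 0], [-0.055, -0.33, 0], [-0.073, -0.44, 0], [-0.091, -0.54, 0]], roll=[0, 0, 0, 0, 0], grip=[0.32, 0.32, 0.32, 0.32, 0.32])

```text
clock: 2.05
ee_pos: [0.3478, 0.0395, 0.2142]
tool_rot: [0.001, -0.068, 0.998, -0.0]
contact_force: [0.9, 1.0, 0.5]
grip_width: 0.0604
finger_force: 0.0
```

```bash
python3 go.py .348 .039 .016
```

```text
2.05 [0.3478 0.0395 0.2142] xhead -172.1 0.06036906785824462 [0.9 1.  0.5]
offset [ 0.    -0.001  0.396] roll to 188 -0.003316587622244545
```

apply_moves(offset=[[0, 0, 0.1], [0, 0, 0.2], [0, 0, 0.3], [0, 0, 0.37], [0, 0, 0.395]], roll=[0, 0, 0, 0, 0], grip=[0.32, 0.32, 0.32, 0.32, 0.32])

```text
clock: 2.68
ee_pos: [0.3467, 0.0414, 0.0148]
tool_rot: [-0.001, -0.069, 0.998, 0.0]
contact_force: [-0.5, 0.3, 0.2]
grip_width: 0.06
finger_force: 0.0
```

```bash
python3 go.py .382 .044 .016
python3 -c "from h import *;save('side','s2.png')"
```

```text
2.675 [0.3467 0.0414 0.0148] xhead -172.1 0.0599717210878463 [-0.5  0.3  0.2]
offset [-0.071 -0.004 -0.003] roll to 188 -0.0029048488113498174
```

View pics/s2.png

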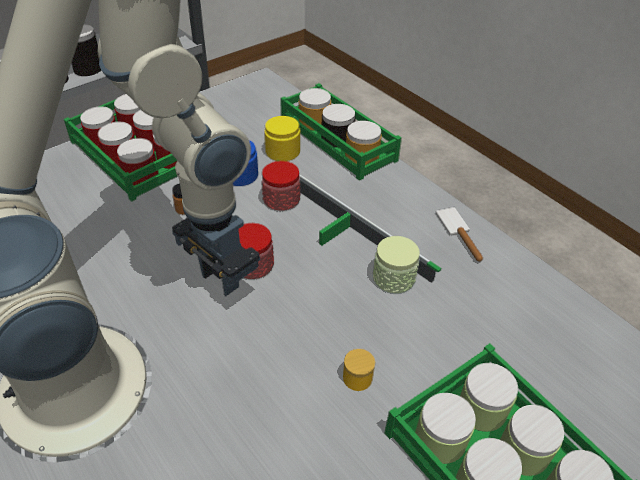

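The gripper is behind the stray jar with the fingers straddling it, and its body is clear of the lid. The push comes next.

apply_moves(offset=[[-0.02, 0, 0], [-0.04, 0, 0], [-0.06, 0, 0], [-0.08, 0, 0], [-0.1, 0, 0]], roll=[0, 0, 0, 0, 0], grip=[0.32, 0.32, 0.32, 0.32, 0.32])

```text
clock: 3.35
ee_pos: [0.3959, 0.0484, 0.0166]
tool_rot: [-0.001, -0.069, 0.998, 0.0]
contact_force: [-9.6, -1.1, 8.3]
grip_width: 0.0606
finger_force: 4.9
```

apply_moves(offset=[[-0.02, 0, 0], [-0.04, 0, 0], [-0.06, 0, 0], [-0.08, 0, 0], [-0.1, 0, 0]], roll=[0, 0, 0, 0, 0], grip=[0.32, 0.32, 0.32, 0.32, 0.32])

```text
clock: 3.98
ee_pos: [0.445, 0.0552, 0.0165]
tool_rot: [-0.002, -0.069, 0.998, 0.0]
contact_force: [-9.4, -1.2, 8.7]
grip_width: 0.0598
finger_force: 5.2
```

```bash
python3 go.py .5675 .075 .016
python3 -c "from h import *;save('side','s3.png')
from m import lid"
```

```text
3.975 [0.445  0.0552 0.0165] xhead -172.1 0.05978696572464079 [-9.4 -1.2  8.7]
offset [-0.248  0.006  0.   ] roll to 188 -0.0025085126406723802
```

View pics/s3.png

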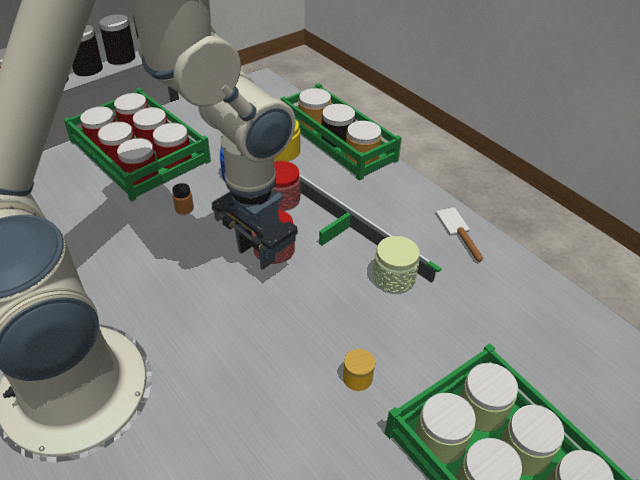

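The jar is sliding between the fingers, with its lid partly visible at about (285,225) in front of the gripper. The 8.7 N upward force on the tool is odd, so I'll zoom in to check for tilt.

```bash
python3 -c "
from h import *
im=cv2.imread('pics/s3.png')[180:280,205:335];cv2.imwrite('pics/c3.png',cv2.resize(im,None,fx=6,fy=6,interpolation=cv2.INTER_CUBIC))
s=arm.get_state();print(s['clock'],s['contact_force'],s['ft_torque'],s['ee_pos'])"
```

```text
4.025 [-2.21651597 -0.35940021  2.11043112] [0.03877816 0.56214831 0.02589446] [0.44693686 0.05530023 0.01662741]
```

View pics/c3.png

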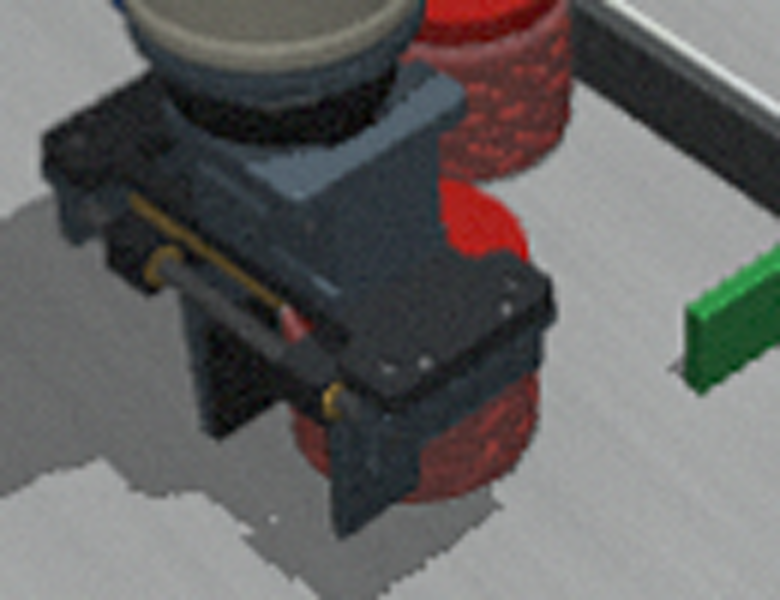

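The zoomed view shows the jar upright at about (430,430) in the crop, nested between the fingers, and the force drops on stopping. I'll continue the push.

apply_moves(offset=[[-0.018, 0.001, 0], [-0.036, 0.002, 0], [-0.054, 0.003, 0], [-0.072, 0.004, 0], [-0.09, 0.005, 0]], roll=[0, 0, 0, 0, 0], grip=[0.32, 0.32, 0.32, 0.32, 0.32])

```text
clock: 4.65
ee_pos: [0.4896, 0.0638, 0.0165]
tool_rot: [-0.001, -0.069, 0.998, 0.0]
contact_force: [-7.7, -1.4, 6.2]
grip_width: 0.0604
finger_force: 4.9
```

apply_moves(offset=[[-0.018, 0.001, 0], [-0.036, 0.002, 0], [-0.054, 0.003, 0], [-0.072, 0.003, 0], [-0.09, 0.003, 0]], roll=[0, 0, 0, 0, 0], grip=[0.32, 0.32, 0.32, 0.32, 0.32])

```text
clock: 5.28
ee_pos: [0.534, 0.0715, 0.0165]
tool_rot: [-0.001, -0.069, 0.998, 0.0]
contact_force: [-7.8, -1.0, 6.0]
grip_width: 0.0604
finger_force: 4.9
```

```bash
python3 go.py .5675 .075 .016
python3 -c "from h import *;im=save('top','t4.png')[150:300,180:380];cv2.imwrite('pics/c4.png',cv2.resize(im[:,:,::-1],None,fx=4,fy=4,interpolation=cv2.INTER_CUBIC))"
```

```text
5.275 [0.534  0.0715 0.0165] xhead -172.1 0.06035189067808122 [-7.8 -1.   6. ]
offset [-0.067 -0.002  0.001] roll to 188 -0.002552697273137028
```

View pics/c4.png

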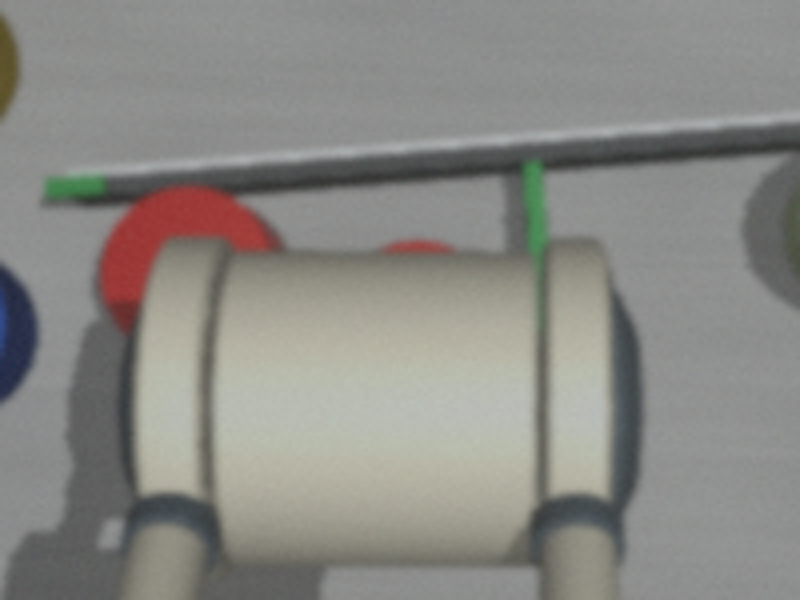

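The top view shows the stray lid's front edge at crop (418,242), centred in the gap. About 30 mm remains, so I'll finish slowly.

apply_moves(offset=[[-0.012, 0, 0], [-0.024, 0, 0], [-0.036, 0, 0], [-0.046, 0, 0], [-0.054, 0, 0]], roll=[0, 0, 0, 0, 0], grip=[0.32, 0.32, 0.32, 0.32, 0.32])

```text
clock: 5.95
ee_pos: [0.5607, 0.0752, 0.0165]
tool_rot: [-0.001, -0.069, 0.998, 0.0]
contact_force: [-9.1, -0.7, 6.7]
grip_width: 0.0604
finger_force: 5.0
```

apply_moves(offset=[[-0.004, 0, 0], [-0.008, 0, 0], [-0.012, 0, 0]], roll=[0, 0, 0], grip=[0.32, 0.32, 0.32])

```text
clock: 6.32
ee_pos: [0.5664, 0.0759, 0.0165]
tool_rot: [-0.001, -0.069, 0.998, 0.0]
contact_force: [-7.8, -1.0, 5.7]
grip_width: 0.0603
finger_force: 5.0
```

Not at the rail yet. I'll creep on and watch the force.

apply_moves(offset=[[-0.004, 0, 0], [-0.008, 0, 0]], roll=[0, 0], grip=[0.32, 0.32])

```text
clock: 6.58
ee_pos: [0.5705, 0.0765, 0.0165]
tool_rot: [-0.001, -0.069, 0.998, 0.0]
contact_force: [-7.8, -1.2, 6.5]
grip_width: 0.0605
finger_force: 5.0
```

apply_moves(offset=[[-0.004, 0, 0]], roll=[0], grip=[0.32])

```text
clock: 6.7
ee_pos: [0.5724, 0.0768, 0.0165]
tool_rot: [-0.001, -0.069, 0.998, 0.0]
contact_force: [-8.3, -1.3, 7.1]
grip_width: 0.0602
finger_force: 5.0
```

apply_moves(offset=[[-0.004, 0, 0]], roll=[0], grip=[0.32])

```text
clock: 6.82
ee_pos: [0.5728, 0.0769, 0.0163]
tool_rot: [-0.003, -0.069, 0.998, -0.0]
contact_force: [-21.3, -4.0, 15.6]
grip_width: 0.0604
finger_force: 11.1
```

The force jumped to 21 N, so the jar is against the rail. I'll back off and look.

apply_moves(offset=[[0.01, 0, 0], [0.05, 0, 0], [0.1, 0, 0], [0.18, 0, 0], [0.28, 0, 0]], roll=[0, 0, 0, 0, 0], grip=[0.32, 0.32, 0.32, 0.32, 0.32])

```text
clock: 7.45
ee_pos: [0.437, 0.0578, 0.0167]
tool_rot: [0.001, -0.069, 0.998, -0.0]
contact_force: [0.2, 0.2, -0.5]
grip_width: 0.0598
finger_force: 0.0
```

apply_moves(offset=[[0.05, 0, -0.1], [0.1, 0, -0.2], [0.14, 0, -0.25], [0.14, 0, -0.25]], roll=[0, 0, 0, 0], grip=[0.32, 0.32, 0.32, 0.32])

```text
clock: 7.95
ee_pos: [0.3678, 0.0482, 0.143]
tool_rot: [0.002, -0.069, 0.998, -0.0]
contact_force: [0.4, -0.5, 0.6]
grip_width: 0.06
finger_force: 0.0
```

```bash
python3 - <<'E'
from h import *
im=save('top','t5.png');save('side','s5.png')
cv2.imwrite('pics/c5.png',cv2.resize(im[150:330,150:480,::-1],(792,432),interpolation=cv2.INTER_CUBIC))
from m import lid
for p in((226,218),(282,214)):
    c,s=lid('t5.png',p); print(c,s,at_z('top',c,.084))
E
```

```text
[226.5 218.5] [ 205  197   44   44 1504] [0.60524546 0.18937969 0.084     ]
[282. 212.] [ 261  191   43   43 1468] [0.62102866 0.08132302 0.084     ]
```

View pics/c5.png

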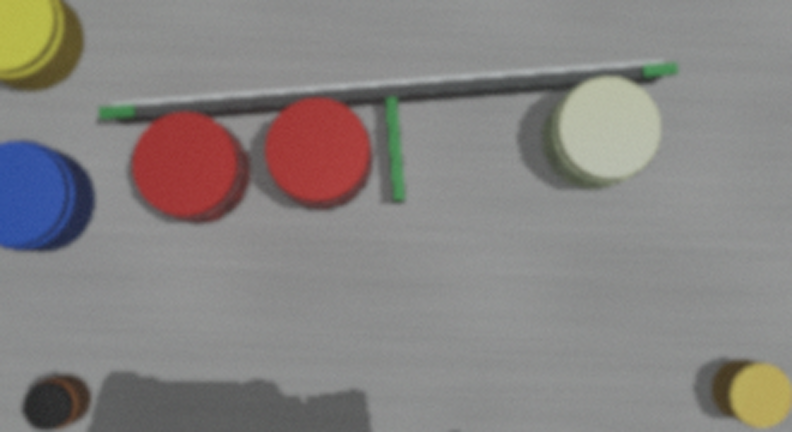

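View pics/s5.png

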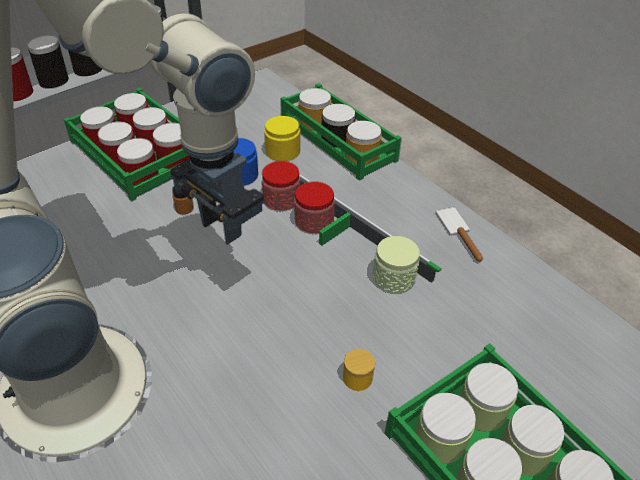

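In both pictures the stray jar stands upright at the rail, at pixel (282,212) in the full top view. It sits between the fence and the other red jar, which is still at (226.5,218.5). The green jar, tin and spice jar have not moved.

```bash
python3 -c "
from plant import arm
print(arm.sign_off())"
```

```text
the job is handed in; nothing more can be done
None
```

The stray red-bean jar was slid upright against the back rail, between the fence and the other red jar; the last pictures show nothing else moved, and the job is handed in (sign-off gave no verdict).

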